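Lever a stuck power module off its heatsink

TASK

Take the flat pry bar from the bench, lay it across the steel rail of the heatsink that carries the wide module and put its tip under the module's overhanging cover. Then push the bar's handle down so that the bar, resting on the rail, levers the module up at least 5 mm off its seat, and let go of everything. Do not pull the module with the gripper and leave the narrow module as it is.

Things in the scene. Friction and masses are not known exactly. Their poses are not given: they have to be found in the camera images.
- pry_bar: Loose flat pry bar on the bench beside the heatsinks, left or right, 220 mm long, 0.2 kg, flat underside. Steel blade 20 mm wide, 5 thick for 120 mm from the tip, then a black handle 100 long, 22 wide, 14 thick. Origin: tip end, middle of the underside; x points out of the tip (handle at x = -120 to -220 mm), z out of its top. It balances about 130 mm behind the tip.
- heatsink: Fixed aluminium heatsink with the wide module, 100 mm wide, top 45 mm up. Origin: bench level, under the middle of the front edge of the module's cover; x level from rail to module (within 15 degrees of straight away from the robot), z up. Fulcrum: fixed steel rail along y (-50 to 50 mm) at x = -40 mm, round top 60 mm above the bench. The heatsink ends at x = -50 mm.
- wide_module (a joint): Height of the wide module off its seat, m, 0 to 0.014; moves at about 20 N, stays where left. 88 mm wide, four bolt terminals. Cover: x = 0 to 80 mm of the heatsink's frame, underside 73 mm up, top 93 (terminals 101); slot below it 30 mm deep. A bar on the rail, tip 15-20 mm in, stays put if let go (tip rises to the cover); its handle end pushed to 5 mm off the bench lifts it about 11 mm.
- narrow_module (a joint): Height above its seat, m, of the other module, to be left alone: on a second, identical heatsink with a like rail, to the left or right of the first. This module is 46 mm wide in y, with two round posts on top reaching 113 mm above the bench. 0 seated.

How it is judged (in metres and radians):
On the way, in this order (a step that is already met when the one before it is completed fails the run):
1. the bar lies across the rail with its tip under the wide module's cover (5 to 32 mm in), the module still seated (x of pry_bar in the frame of heatsink between 0.005 and 0.032 m and y of pry_bar in the frame of heatsink between -0.042 and 0.042 m and z of pry_bar in the frame of heatsink between 0.045 and 0.071 m and value of joint wide_module below 0.002 m), for 0.2 s.
2. the bar, handle down and tip up and still under the cover, has raised the wide module at least 5 mm (value of joint wide_module above 0.005 m and x of pry_bar in the frame of heatsink between 0.001 and 0.04 m and y of pry_bar in the frame of heatsink between -0.045 and 0.045 m and angle between pry_bar's own x axis and vertical below 1.45 rad and contact force between pry_bar and heatsink above 1 N), for 0.2 s.
At the end, for the whole second after the job is handed in: The wide module stands at least 5 mm above its seat and is still, the narrow module is seated (raised less than 2 mm), and the pry bar has been let go and is at rest, wherever it lies (value of joint wide_module above 0.005 m and velocity of joint wide_module between -0.003 and 0.003 m/s and value of joint narrow_module below 0.002 m and linear speed of pry_bar below 0.02 m/s); the robot touches nothing.
It fails at once if the gripper pulls or pushes the wide module or its heatsink itself (more than 10 N) (contact force between the fingers and heatsink above 10 N).
It fails at once if the narrow module is levered up (2 mm or more) (value of joint narrow_module above 0.002 m).
It also fails if it takes over 54 s, if anything falls off the work surface, if the arm or the gripper's body presses on something with over 40 N, if the wrist force passes 120 N, or if a joint passes its speed limit or range.

ROBOT

A 6-joint arm with a two-finger parallel gripper is mounted at the origin on the work surface. World frame = base frame: x ahead of the robot, y to its left, z up, the work surface at z = 0. Lengths are in mm, angles in rad, forces in N, time in s.
With the tool pointing down it reaches from about 350 to 875 mm from the base axis. Payload 4.2 kg.
Tool frame: the origin (TCP) lies between the finger pads; the fingertips stand 11 mm ahead of it and the grasp point (between the pads) lies 8 mm behind it; z points along the fingers, y is the direction in which the jaws open and shut (so a half turn about z gives the same grasp; the last joint's range is limited). The gripper opens to 85 mm and grips with 20 to 120 N. Pads are 22 mm wide; open, the fingers measure 114 mm over their backs; the gripper's body (76 mm by 85 mm) begins 54 mm behind the grasp point. The pads swing forward as they close: fully open they stand 13 mm farther back than shut.
Start: joints at [1.423, 0.385, 0.008, 0, -1.194, -0.259], TCP at [247.262, 573.987, 242.312] pointing down, gripper open.
Joint ranges: [-3.14, 3.14], [-1.21, 2.06], [-1.07, 1.41], [-3.16, 2.05], [-2.99, -0.16], [-3.1, 3.1]. Speed limits (rad/s): [2.79, 2.79, 3.14, 3.14, 3.14, 3.14].

INTERFACE

Orientations are given as a unit quaternion [x, y, z, w].
In Python, from bench import * gives the robot as it stands.
- The arm moves only by the tool servo_tool, never from a script. Its argument "rows" is a list of rows, each a list of 7 numbers: the opening, from 0 (shut) to 1 (fully open), then the shift along the tool's x, y, z in cm, then the turn, a rotation vector about the tool's x, y, z in degrees. A call has 1 to 12 rows; each row shifts and turns the commanded pose from where the row before left it, along the tool's axes as they then stand; what a row does not reach is not made up. A row lasts 1/10 s, in which the tool goes at most 50 mm and 8.59 degrees, less where a joint would pass 70% of its speed; a pose out of reach is approached as far as the arm can. A call is refused whole if a number of a shift passes 5 or a number of a turn 8.59, either way. A call with a gripper value outside its range is refused whole. The fingers move at their own pace and stop on an object; the grip force is fixed at half the most. Time passes only in rows, so rows that do not move let the fingers close. It gives the time, the measured TCP pose, the force and the opening at its end, in the units of the state.
- read_state(): the state, without advancing time (a new reading comes with each control period).
- get_image(name): name is "scene" or "top" or "wrist"; returns a dict with "image" (400x640x3 uint8, red, green, blue), "mtx" (3x3 intrinsics, pixels), "k1" (the pictures are not rectified: a ray, as slopes to the right and down, at radius r is drawn at 1 + k1 r^2 times it, then the intrinsics apply), "extrinsics" (4x4, takes a point from camera to world coordinates). Camera axes: x right, y up, looking along -z (the intrinsics and any distortion apply to the point x, -y, -z); pixel columns grow to the right and rows downward; lengths in mm; the calibration is good to about 2 mm. A picture is of the moment at which its call begins. There is no depth.
- job_done(): hands the job in, once; it reports no verdict.
The state is a dict: "clock": time; "joints": joint angles; "joint_vel": joint speeds; "joint_efforts": joint torques, N m; "position": TCP position; "ee_rot": TCP orientation; "contact_force": force on the tool from outside, world axes, zero at the start; "wrist_torque": the same for the moment, N m; "gripper_width": finger opening in mm.
Only numpy, scipy, OpenCV 4.12 (cv2) and the standard library are available. Lean on these libraries where they do the work, as an engineer would, in place of code of your own. Each camera call takes 0.05 s, during which the arm holds its last target. There are 200 camera calls.

## Working session

There is one attempt and no reset: what is moved stays moved. The work goes in short steps, Python scripts to look and compute and a tool call to move; the robot and the scene stay as the last step left them, time stands still between calls to the robot, and variables do not carry over. Pictures are saved under pics/ and viewed, about 8 in all and at most 12, crops included, and the job is handed in when it is done.

Besides the shell and the picture viewer there is one more tool, called as a command line: name --pt "numbers of a row" for each row, then --argument value for the rest. servo_tool: Moves the arm, as the interface text tells. Its arguments: {"type":"object","properties":{"rows":{"type":"array","items":{"type":"array","items":{"type":"number"}}}},"required":["rows"]}

```bash
ls; mkdir -p pics; cat > h.py <<'E'
from bench import *
import numpy as np, cv2
from scipy.spatial.transform import Rotation as R
def ray(im,u,v):
    K=im["mtx"];k=im["k1"]
    xd=np.array([(u-K[0][2])/K[0][0],(v-K[1][2])/K[1][1]]);x=xd.copy()
    for _ in range(20): x=xd/(1+k*(x@x))
    E=np.array(im["extrinsics"]);return E[:3,3],E[:3,:3]@np.array([x[0],-x[1],-1])
def onz(im,u,v,z):
    o,d=ray(im,u,v);return o+d*(z-o[2])/d[2]
def proj(im,p):
    E=np.array(im["extrinsics"]);c=E[:3,:3].T@(np.array(p)-E[:3,3])
    x=np.array([c[0],-c[1]])/-c[2];x=x*(1+im["k1"]*(x@x));K=im["mtx"]
    return K[0][0]*x[0]+K[0][2],K[1][1]*x[1]+K[1][2]
E
python3 - <<'E'
from h import *
import pickle
for n in("top","scene"):
    im=get_image(n);pickle.dump(im,open(n+".pkl","wb"));cv2.imwrite(f"pics/{n}0.png",im["image"][:,:,::-1])
    print(n,np.round(im["extrinsics"],2).tolist(),im["mtx"],im["k1"])
print(read_state())
E
```

```text
pics
top [[-0.01, 0.98, -0.2, 452.01], [-1.0, -0.01, 0.0, 13.94], [0.0, 0.2, 0.98, 874.87], [0.0, 0.0, 0.0, 1.0]] [[427.24856664   0.         320.38882374]
 [  0.         427.24856664 196.89851985]
 [  0.           0.           1.        ]] -0.11306841918254777
scene [[0.27, -0.68, 0.68, 1338.98], [0.96, 0.19, -0.19, -220.78], [0.0, 0.71, 0.7, 798.14], [0.0, 0.0, 0.0, 1.0]] [[433.75235299   0.         317.23527113]
 [  0.         433.75235299 199.86483711]
 [  0.           0.           1.        ]] -0.07225664102876897
{'clock': 0.1, 'joints': array([ 1.42260887e+00,  3.85528160e-01,  6.77189712e-03, -4.66314557e-04,
       -1.19401747e+00, -2.58608681e-01]), 'joint_vel': array([-0.00072443, -0.00059688,  0.00186457,  0.00206124,  0.00102513,
       -0.00210383]), 'joint_efforts': array([-7.58285187e-04, -3.93318772e+01,  1.88930279e+01,  4.19797495e+00,
       -2.58542052e-03,  5.78344029e-06]), 'position': array([247.06534828, 573.54817621, 241.30071471]), 'ee_rot': array([ 9.79367951e-01, -2.02082635e-01, -1.61827950e-04,  9.99157505e-04]), 'contact_force': array([ 0.46887421, -0.52899109,  0.37282567]), 'wrist_torque': array([-0.0126662 ,  0.03888517, -0.01944449]), 'gripper_width': 85.3758225797498}
```

View pics/top0.png

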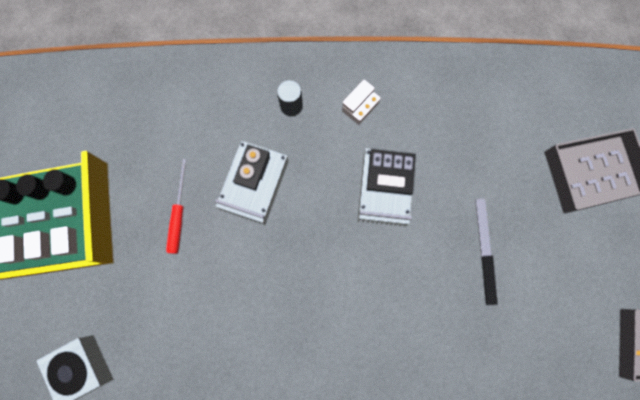

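View pics/scene0.png

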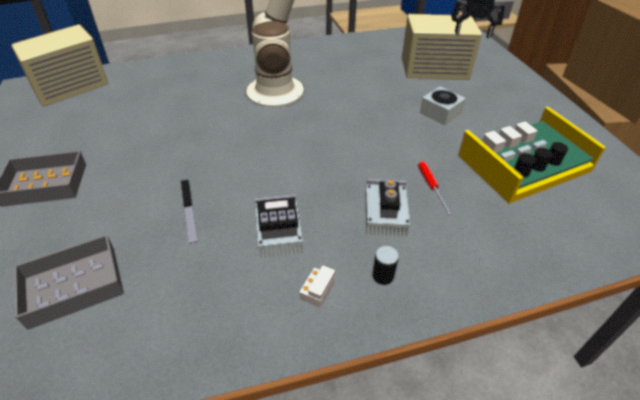

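The top view shows the wide module (four terminals) at about (390,172). Its rail is at the near edge, about row 215. The narrow module is at (250,165). The pry bar has its tip at (481,199) and its handle end at (491,304). The scene view agrees with this layout.

```bash
python3 - <<'E'
from h import *
import pickle
im=pickle.load(open("top.pkl","rb"));g=im["image"].astype(int)
# bar
hsv=cv2.cvtColor(im["image"],cv2.COLOR_RGB2HSV);V=hsv[...,2]
def box(mask,x0,y0,x1,y1):
    m=np.zeros(V.shape,np.uint8);m[y0:y1,x0:x1]=mask[y0:y1,x0:x1]
    c=max(cv2.findContours(m,cv2.RETR_EXTERNAL,cv2.CHAIN_APPROX_NONE)[0],key=cv2.contourArea)
    return cv2.boxPoints(cv2.minAreaRect(c)),cv2.contourArea(c)
hb,a=box((V<70).astype(np.uint8),460,240,520,320);print("handle",hb.round(1).tolist(),a)
bb,a=box((V>140).astype(np.uint8),460,190,520,262);print("blade",bb.round(1).tolist(),a)
cb,a=box((V<75).astype(np.uint8),350,140,430,210);print("cover",cb.round(1).tolist(),a)
for nm,b,z in(("handle",hb,14),("blade",bb,5),("cover",cb,93)):
    print(nm,[np.round(onz(im,*p,z)[:2],1).tolist() for p in b])
c=im["image"][130:240,340:440][:,:,::-1]
cv2.imwrite("pics/c0.png",cv2.resize(c,None,fx=6,fy=5.4,interpolation=cv2.INTER_CUBIC))
E
```

```text
handle [[481.29998779296875, 256.8999938964844], [492.0, 255.89999389648438], [496.6000061035156, 303.1000061035156], [485.79998779296875, 304.1000061035156]] 447.0
blade [[460.0, 190.0], [519.0, 190.0], [519.0, 261.0], [460.0, 261.0]] 4092.5
cover [[366.1000061035156, 189.10000610351562], [370.29998779296875, 149.3000030517578], [415.6000061035156, 154.10000610351562], [411.3999938964844, 193.89999389648438]] 1037.5
handle [[501.0, -315.4], [502.6, -338.3], [407.7, -340.9], [406.4, -318.3]]
blade [[643.0, -284.1], [641.8, -414.6], [491.1, -399.6], [494.3, -273.3]]
cover [[627.2, -74.7], [705.4, -85.4], [695.3, -172.5], [617.1, -160.0]]
```

View pics/c0.png

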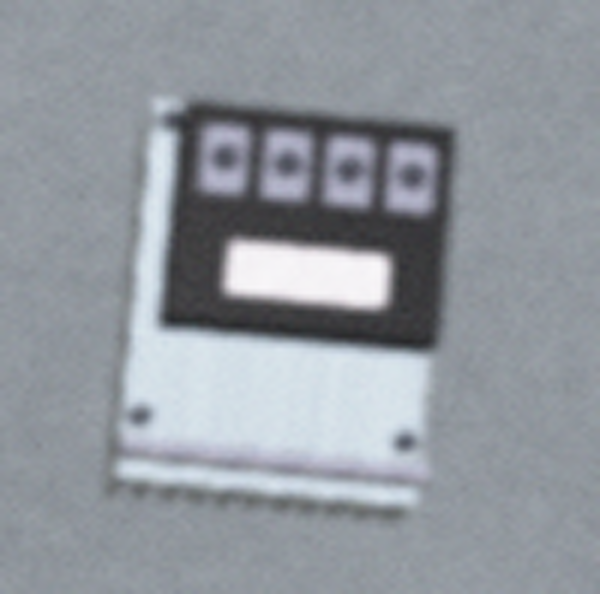

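The crop shows the cover's front edge from px (367,190) to (413,194) and the rail from (361,213) to (412,218). The cover measures 78x87 mm, against 80x88 expected. Next I check the rail and the bar tip, then compute the first move.

```bash
cat >> h.py <<'E'
def delta(p,yaw,pitch=0):
    """shift (cm) and turn (deg) in tool axes to TCP p, tool x at yaw deg, nose-up pitch of tool x"""
    s=read_state();T=R.from_quat(s["ee_rot"])
    G=R.from_euler("ZYX",[yaw,-pitch,0],degrees=True)*R.from_euler("x",180,degrees=True)
    print("t",round(s["clock"],2),"pos",s["position"].round(1),"F",s["contact_force"].round(1),"w",round(s["gripper_width"],1))
    print("turn",np.degrees((T.inv()*G).as_rotvec()).round(2),"shift now-axes",(T.inv().apply(np.array(p)-s["position"])/10).round(2),
      "shift after turn",(G.inv().apply(np.array(p)-s["position"])/10).round(2))
E
python3 - <<'E'
from h import *
import pickle
im=pickle.load(open("top.pkl","rb"))
f=np.array([622.1,-117.4]);a=np.radians(-7.3);u=np.array([np.cos(a),np.sin(a)]);v=np.array([-u[1],u[0]])
for p in((360.8,212.8),(411.7,218)):
    q=onz(im,*p,60)[:2]-f;print("rail",q@u,q@v)
im2=pickle.load(open("scene.pkl","rb"))
print("tip",onz(im,481.3,199,5),onz(im2,192,241,5),"handle end scene",onz(im2,185,181,14))
delta([472,-324,200],1.7)
E
```

```text
rail -40.53681725585434 45.96648727116149
rail -39.32031480776905 -53.39991958874231
tip [ 623.13085595 -328.86847016    5.        ] [ 623.76517879 -327.5396615     5.        ] handle end scene [ 413.09242618 -329.52166196   14.        ]
t 0.1 pos [247.1 573.5 241.3] F [ 0.5 -0.5  0.4] w 85.4
turn [ 1.200e-01  2.000e-02 -2.502e+01] shift now-axes [56.18 73.51  4.28] shift after turn [19.82 90.38  4.13]
```

servo_tool --pt "1 0 0 0 0 0 -8" --pt "1 0 0 0 0 0 -8" --pt "1 0 0 0 0 0 -8" --pt "1 1 4.5 0 0 0 0" --pt "1 1 4.5 0 0 0 0" --pt "1 1 4.5 0 0 0 0" --pt "1 1 4.5 0 0 0 0" --pt "1 1 4.5 0 0 0 0" --pt "1 1 4.5 0 0 0 0" --pt "1 1 4.5 0 0 0 0" --pt "1 1 4.5 0 0 0 0" --pt "1 1 4.5 0 0 0 0"

```text
clock: 1.3
position: [341.9, 168.1, 242.2]
ee_rot: [1.0, 0.006, -0.0, -0.0]
contact_force: [0.9, 0.5, 0.9]
gripper_width: 85.5
```

servo_tool --pt "1 1 4.5 0 0 0 0" --pt "1 1 4.5 0 0 0 0" --pt "1 1 4.5 0 0 0 0" --pt "1 1 4.5 0 0 0 0" --pt "1 1 4.5 0 0 0 0" --pt "1 1 4.5 0 0 0 0" --pt "1 1 4.5 0.6 0 0 0" --pt "1 1 4.5 0.6 0 0 0" --pt "1 1 4.5 0.6 0 0 0" --pt "1 1 4.5 0.6 0 0 0" --pt "1 1 3.5 0.6 0 0 0" --pt "1 0 0 0 0 0 0"

```text
clock: 2.5
position: [458.0, -316.8, 209.9]
ee_rot: [1.0, 0.004, -0.002, -0.0]
contact_force: [-0.9, 0.8, -1.1]
gripper_width: 85.2
```

```bash
python3 - <<'E'
from h import *
im=get_image("wrist");cv2.imwrite("pics/w0.png",im["image"][:,:,::-1])
delta([472,-328,13],1)
import pickle;pickle.dump(im,open("w.pkl","wb"))
for n,p in(("g",(472,-328,14)),("tip",(623,-328,5)),("end",(405,-329,14)),("neck",(503,-327,14))):print(n,np.round(proj(im,p)))
E
```

```text
t 2.55 pos [ 457.5 -315.1  210.4] F [-1.2  0.4  0. ] w 85.6
turn [-0.08  0.17 -0.51] shift now-axes [ 1.5   1.33 19.74] shift after turn [ 1.43  1.32 19.74]
g [330. 165.]
tip [332.  12.]
end [330. 222.]
neck [329. 137.]
```

View pics/w0.png

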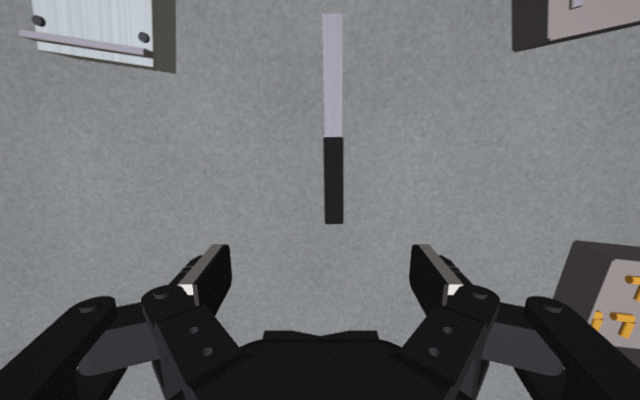

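The wrist view shows the bar straight ahead, with tip (332,13), neck (333,138) and end (334,223). That is within 4 px of my projection, which puts the grasp at about (472,-332) and the yaw at 1.5°. I descend and grip.

servo_tool --pt "1 0.7 0.9 4 0 0 -1" --pt "1 0.8 0.8 4 0 0 0" --pt "1 0 0 4 0 0 0" --pt "1 0 0 3.5 0 0 0" --pt "1 0 0 2 0 0 0" --pt "1 0 0 1.5 0 0 0" --pt "1 0 0 0.6 0 0 0" --pt "1 0 0 0 0 0 0" --pt "1 0 0 0 0 0 0"

```text
clock: 3.45
position: [474.0, -330.0, 17.3]
ee_rot: [1.0, 0.015, 0.001, 0.0]
contact_force: [-0.0, -0.5, -0.2]
gripper_width: 85.3
```

servo_tool --pt "0.4 0 0 0 0 0 0" --pt "0.1 0 0 0 0 0 0" --pt "0 0 0 0 0 0 0" --pt "0 0 0 0 0 0 0" --pt "0 0 0 0 0 0 0" --pt "0 0 0 0 0 0 0" --pt "0 0 0 0 0 0 0" --pt "0 0 0 0 0 0 0"

```text
clock: 4.25
position: [473.7, -330.5, 17.0]
ee_rot: [1.0, 0.015, 0.0, 0.0]
contact_force: [-0.8, 0.3, 6.0]
gripper_width: 19.4
```

servo_tool --pt "0 0 0 -1 0 0 0" --pt "0 0 0 -2 0 0 0" --pt "0 0 0 -3 0 0 0" --pt "0 0 0 -3 0 0 0" --pt "0 0 0 -2 0 0 0" --pt "0 0 0 0 0 0 0" --pt "0 0 0 0 0 0 0"

```text
clock: 4.95
position: [472.6, -329.7, 125.6]
ee_rot: [1.0, 0.014, -0.0, -0.001]
contact_force: [-0.1, 0.7, -3.0]
gripper_width: 19.4
```

```bash
python3 - <<'E'
from h import *
import pickle
im=get_image("wrist");im2=get_image("scene")
pickle.dump((im,im2),open("l.pkl","wb"))
a=im["image"];b=cv2.resize(im2["image"][120:300,120:300],(400,400),interpolation=cv2.INTER_CUBIC)
cv2.imwrite("pics/l0.png",cv2.resize(np.hstack([a,b]),(800,308),interpolation=cv2.INTER_AREA)[:,:,::-1])
delta([490,-100,130],-7.3)
E
```

```text
t 5.05 pos [ 472.  -329.6  124.4] F [ 0.2  0.1 -2. ] w 20.2
turn [-0.1   0.21  8.96] shift now-axes [  2.46 -22.89  -0.52] shift after turn [ -1.13 -23.    -0.56]
```

View pics/l0.png

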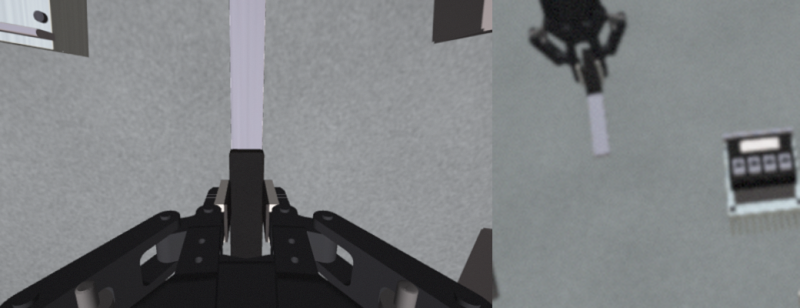

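```bash
python3 - <<'E'
from h import *
import pickle
im,im2=pickle.load(open("l.pkl","rb"))
g=im["image"]
print("col",g[180:210:2,321].sum(1).tolist())
for z in(115,121,127):print("neck",z,onz(im,321,195,z).round(1))
for z in(100,107,112,116):print("tip",z,onz(im2,184.2,209.8,z).round(1))
for n,p in (("tipL",(623,-319,112)),("tipR",(623,-339,112))):print(n,np.round(proj(im2,p)))
m=im2["image"][195:220,165:205].astype(int).sum(2);print(m[::2,::2])
# blade edges in wrist: direction
V=g.astype(int)
for r in(20,60,100,140,180):
    row=V[r,280:370];b=(row[:,2]-row[:,1]>8);i=np.where(b)[0];print(r,i.min()+280,i.max()+280)
E
```

```text
col [543, 543, 544, 542, 543, 542, 547, 143, 66, 100, 128, 118, 110, 120, 111]
neck 115 [ 501.5 -330.2  115. ]
neck 121 [ 503.1 -330.2  121. ]
neck 127 [ 504.7 -330.1  127. ]
tip 100 [ 612.3 -325.1  100. ]
tip 107 [ 619.6 -324.1  107. ]
tip 112 [ 624.8 -323.4  112. ]
tip 116 [ 629.  -322.8  116. ]
tipL [186. 209.]
tipR [177. 211.]
[[424 420 423 416 416 407 452 503 514 498 494 414 403 401 403 410 399 404
  415 414]
 [427 422 412 413 417 413 434 491 509 510 507 426 398 402 401 407 412 409
  402 413]
 [418 420 428 420 421 412 423 484 501 511 503 462 405 415 411 410 407 417
  417 420]
 [420 416 410 420 409 406 429 490 505 508 499 448 405 403 408 416 412 410
  412 403]
 [419 416 412 419 423 410 428 486 501 497 501 467 415 406 404 417 414 404
  407 402]
 [418 418 413 420 418 417 426 485 498 500 510 467 410 409 411 417 408 406
  413 409]
 [418 422 416 410 423 421 425 469 497 512 504 486 425 412 406 411 411 403
  414 412]
 [424 413 422 415 412 416 409 441 483 476 452 409 395 402 414 409 413 392
  403 413]
 [419 425 417 416 414 415 413 394 376 372 386 387 391 409 397 402 401 402
  400 404]
 [411 417 414 416 419 410 412 396 400 410 401 403 409 402 400 412 409 403
  399 400]
 [417 424 423 406 406 407 408 411 418 406 407 412 404 400 398 407 407 397
  404 404]
 [423 414 416 399 406 413 408 401 410 410 406 397 402 396 396 400 401 396
  398 399]
 [416 413 408 405 407 400 409 414 412 407 411 405 408 395 410 398 400 400
  406 405]]
20 298 344
60 299 343
100 299 342
140 300 341
180 301 340
```

```bash
cat >> h.py <<'E'
F0=np.array([622.1,-117.4,0]);YAW=-7.3
def tcp_for(tip,pitch,gx=151,gz=17):
    H=R.from_euler("z",YAW,degrees=True);B=H*R.from_euler("y",-pitch,degrees=True)
    return F0+H.apply(tip)-B.apply([gx,0,-gz])
def tip_now(gx=151,gz=17):
    s=read_state();H=R.from_euler("z",YAW,degrees=True)
    B=R.from_quat(s["ee_rot"])*R.from_euler("x",180,degrees=True)
    return H.inv().apply(s["position"]+B.apply([gx,0,-gz])-F0).round(1),(H.inv()*B).as_euler("ZYX",degrees=True).round(2)
E
python3 - <<'E'
from h import *
p=tcp_for([-10,-1,110],-3);print(p);delta(p,YAW,-3)
E
```

```text
[463.36569267 -98.07383805 134.87943148]
t 5.05 pos [ 472.  -329.6  124.4] F [ 0.2  0.1 -2. ] w 20.2
turn [ 0.13 -2.79  8.96] shift now-axes [ -0.2  -23.17  -1.  ] shift after turn [ -3.85 -22.85  -0.85]
```

servo_tool --pt "0 0 -2 -0.5 0 0 0" --pt "0 0 -4 -0.5 0 0 0" --pt "0 -0.2 -4 0 0 0 0" --pt "0 0 -4 0 0 0 0" --pt "0 0 -4 0 0 0 0" --pt "0 0 -3 0 0 0 0" --pt "0 0 -2.2 0 0 0 0" --pt "0 0 0 0 0 -1.5 4.5" --pt "0 0 0 0 0 -1.3 4.5" --pt "0 0 0 0 0 0 0" --pt "0 0 0 0 0 0 0"

```text
clock: 6.15
position: [463.9, -98.4, 135.2]
ee_rot: [0.998, -0.063, -0.025, 0.001]
contact_force: [-0.5, 0.4, -1.8]
gripper_width: 20.2
```

```bash
python3 - <<'E'
from h import *
import pickle
im=get_image("wrist");im2=get_image("top")
pickle.dump((im,im2),open("m.pkl","wb"))
b=cv2.resize(im2["image"][130:250,330:450],(400,400),interpolation=cv2.INTER_CUBIC)
cv2.imwrite("pics/m0.png",cv2.resize(np.hstack([im["image"],b]),(800,308),interpolation=cv2.INTER_AREA)[:,:,::-1])
print(tip_now())
delta(tcp_for([-10,-1,64],-3),YAW,-3)
E
```

```text
(array([ -9.4,  -1.5, 111.1]), array([ 0.02,  2.86, -0.24]))
t 6.25 pos [463.9 -98.6 135.7] F [ 0.6  0.  -3.4] w 20.2
turn [ 0.24 -0.14  0.02] shift now-axes [ 0.18 -0.06  4.67] shift after turn [ 0.19 -0.04  4.67]
```

View pics/m0.png

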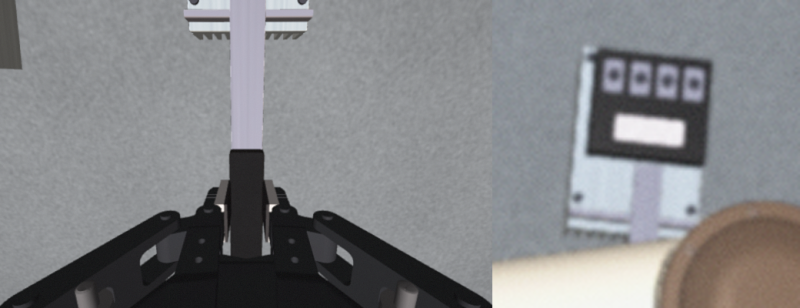

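The wrist view shows the bar centred on and square to the rail (rail ends at 184 and 312, bar at 247). I check the rail position from this close view before lowering.

```bash
python3 - <<'E'
from h import *
import pickle
im,im2=pickle.load(open("m.pkl","rb"))
H=R.from_euler("z",YAW,degrees=True)
for p in((184*1.3,14*1.3),(312*1.3,14*1.3),(189*1.3,38*1.3)):
    print(H.inv().apply(onz(im,*p,60)-F0).round(1))
print("tip expected in top", np.round(proj(im2,F0+H.apply([-9.4,-1.5,116]))), "seen about",330+645*0+(646*1.3-640)*.3,130+164*1.3*.3)
E
```

```text
[-40.7  45.5  60. ]
[-40.6 -53.4  60. ]
[-57.3  43.   60. ]
tip expected in top [391. 194.] seen about 389.94 193.96
```

servo_tool --pt "0 -0.4 0 1 0 0 0" --pt "0 0 0 1.5 0 0 0" --pt "0 0 0 1 0 0 0" --pt "0 0 0 0.5 0 0 0" --pt "0 0 0 0 0 0 0"

```text
clock: 6.75
position: [458.0, -97.9, 95.7]
ee_rot: [0.998, -0.064, -0.025, 0.001]
contact_force: [-0.2, -0.4, -1.7]
gripper_width: 20.0
```

servo_tool --pt "0 0 0 0.4 0 0 0" --pt "0 0 0 0.3 0 0 0" --pt "0 0 0 0.2 0 0 0" --pt "0 0 0 0.1 0 0 0" --pt "0 0 0 0 0 0 0"

```text
clock: 7.25
position: [458.1, -97.7, 86.5]
ee_rot: [0.998, -0.064, -0.024, 0.0]
contact_force: [0.4, -0.5, -2.5]
gripper_width: 20.0
```

```bash
python3 - <<'E'
from h import *
print(tip_now(),read_state()["contact_force"])
delta(tcp_for([17,-2,59],-3),YAW,-3)
E
```

```text
(array([-15.2,  -1.4,  62.2]), array([-0.01,  2.79, -0.23])) [ 0.39334101 -0.54063919 -2.45519929]
t 7.25 pos [458.1 -97.7  86.5] F [ 0.4 -0.5 -2.5] w 20.0
turn [ 0.23 -0.21 -0.01] shift now-axes [3.24 0.07 0.11] shift after turn [3.24 0.07 0.1 ]
```

servo_tool --pt "0 0.6 0 0 0 0 0" --pt "0 0.9 0 0 0 0 0" --pt "0 0.9 0 0 0 0 0" --pt "0 0.6 0 0 0 0 0" --pt "0 0.3 0 0 0 0 0" --pt "0 0 0 0 0 0 0"

```text
clock: 7.85
position: [491.2, -102.0, 84.7]
ee_rot: [0.998, -0.064, -0.025, 0.0]
contact_force: [0.1, 0.0, -2.3]
gripper_width: 20.3
```

servo_tool --pt "0 0 0 0.1 0 0 0" --pt "0 0 0 0.1 0 0 0" --pt "0 0 0 0.1 0 0 0" --pt "0 0 0 0 0 0 0"

```text
clock: 8.25
position: [490.4, -101.9, 81.9]
ee_rot: [0.998, -0.064, -0.025, 0.0]
contact_force: [0.2, -0.0, -1.2]
gripper_width: 20.0
```

```bash
python3 - <<'E'
from h import *
import pickle
im=get_image("wrist");im2=get_image("scene")
b=cv2.resize(im2["image"][150:270,220:340],(400,400),interpolation=cv2.INTER_CUBIC)
cv2.imwrite("pics/n0.png",cv2.resize(np.hstack([im["image"],b]),(800,308),interpolation=cv2.INTER_AREA)[:,:,::-1])
print(tip_now(),read_state()["contact_force"],read_state()["wrist_torque"])
E
```

```text
(array([17.5, -1.5, 57.7]), array([-0.01,  2.79, -0.23])) [ 1.03104923 -0.09757983 -1.26244593] [ 0.00625241 -0.0689967  -0.06893058]
```

View pics/n0.png

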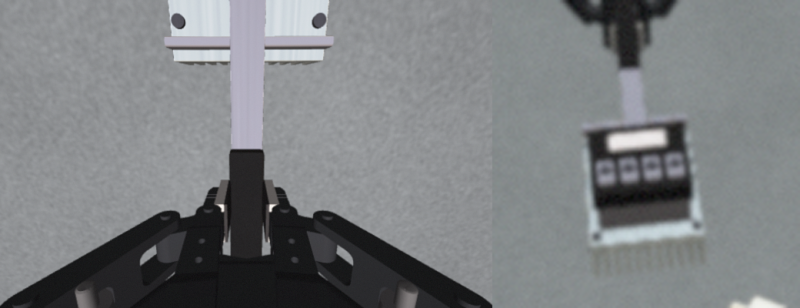

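The blade lies over the rail and under the cover, with the tip about 17 mm in and light contact starting. I rotate the bar nose-up about the rail to near its resting tilt, then release it.

servo_tool --pt "0 -0.04 0 0.25 0 1.5 0" --pt "0 -0.04 0 0.25 0 1.5 0" --pt "0 -0.04 0 0.25 0 1.5 0" --pt "0 -0.04 0 0.25 0 1.5 0" --pt "0 -0.04 0 0.25 0 1.5 0" --pt "0 0 0 0 0 0 0" --pt "0 0 0 0 0 0 0"

```text
clock: 9.05
position: [488.7, -101.7, 69.7]
ee_rot: [0.997, -0.063, 0.041, 0.005]
contact_force: [0.1, -0.5, -1.9]
gripper_width: 19.9
```

```bash
python3 - <<'E'
from h import *
print(tip_now(),read_state()["contact_force"],read_state()["wrist_torque"])
E
```

```text
(array([17.6, -1.4, 65.1]), array([ 0.03, -4.69, -0.23])) [ 0.14198678 -0.46402975 -1.87503643] [ 0.05649794  0.19427803 -0.01576073]
```

servo_tool --pt "0.4 0 0 0 0 0 0" --pt "0.6 0 0 0 0 0 0" --pt "0.6 0 0 0 0 0 0" --pt "0.6 0 0 0 0 0 0" --pt "0.6 0 0 -2 0 0 0" --pt "0.6 0 0 -4 0 0 0" --pt "0.6 0 0 -4 0 0 0" --pt "0 -4 0 0 0 -4.7 0" --pt "0 -3 0 0 0 0 0" --pt "0 0 0 0 0 0 0" --pt "0 0 0 0 0 0 0"

```text
clock: 10.15
position: [411.3, -91.4, 166.3]
ee_rot: [0.998, -0.063, 0.001, 0.002]
contact_force: [0.9, -0.2, 1.4]
gripper_width: -0.2
```

```bash
python3 - <<'E'
from h import *
import pickle
im=get_image("wrist");im2=get_image("scene");pickle.dump((im,im2),open("o.pkl","wb"))
b=cv2.resize(im2["image"][150:270,220:340],(400,400),interpolation=cv2.INTER_CUBIC)
cv2.imwrite("pics/o0.png",cv2.resize(np.hstack([im["image"],b]),(800,308),interpolation=cv2.INTER_AREA)[:,:,::-1])
# contact point: TCP z so fingertips (11 ahead) at handle; x_h=-190
H=R.from_euler("z",YAW,degrees=True)
delta(F0+H.apply([-190,-1,75]),YAW,0)
print("expected neck",np.round(proj(im,F0+H.apply([-101,-1,65]))),"end",np.round(proj(im,F0+H.apply([-199,-1,50]))))
E
```

```text
t 10.25 pos [412.1 -91.4 166.1] F [-0.6  0.3  0.5] w -0.0
turn [ 0.23 -0.07  0.  ] shift now-axes [ 2.14 -0.03  9.11] shift after turn [2.16 0.01 9.11]
expected neck [318.  51.] end [318. 182.]
```

View pics/o0.png

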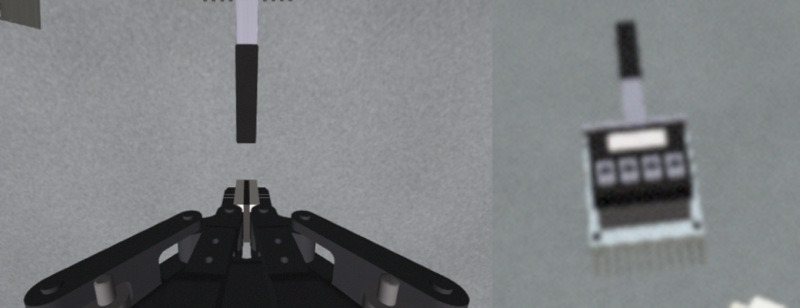

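The bar rests where expected: neck at (320,56) and end at (320,185), tip about 14 mm in, level with the cover. I push down near the handle end with closed fingers.

servo_tool --pt "0 1 0 3 0 0 0" --pt "0 1.2 0 3 0 0 0" --pt "0 0 0 2 0 0 0" --pt "0 0 0 1.2 0 0 0" --pt "0 0 0 0.5 0 0 0" --pt "0 0 0 0.3 0 0 0" --pt "0 0 0 0.2 0 0 0" --pt "0 0 0 0 0 0 0"

```text
clock: 11.05
position: [433.5, -94.6, 64.2]
ee_rot: [0.998, -0.064, 0.0, 0.002]
contact_force: [0.5, -0.7, 0.0]
gripper_width: -0.1
```

servo_tool --pt "0 0 0 0.3 0 0 0" --pt "0 0 0 0.3 0 0 0" --pt "0 0 0 0.3 0 0 0" --pt "0 0 0 0 0 0 0"

```text
clock: 11.45
position: [434.4, -94.6, 56.0]
ee_rot: [0.998, -0.063, 0.002, 0.002]
contact_force: [-0.5, -0.5, 6.7]
gripper_width: -0.0
```

Contact, with 6.7 N. I keep lowering toward TCP z of about 36.

servo_tool --pt "0 0 0 0.3 0 0 0" --pt "0 0 0 0.3 0 0 0" --pt "0 0 0 0.3 0 0 0" --pt "0 0 0 0.3 0 0 0" --pt "0 0 0 0 0 0 0"

```text
clock: 11.95
position: [436.0, -94.5, 44.5]
ee_rot: [0.998, -0.063, 0.003, 0.002]
contact_force: [1.6, -0.8, 8.2]
gripper_width: -0.2
```

servo_tool --pt "0 0 0 0.3 0 0 0" --pt "0 0 0 0.3 0 0 0" --pt "0 0 0 0 0 0 0"

```text
clock: 12.25
position: [437.1, -94.4, 38.8]
ee_rot: [0.998, -0.063, 0.004, 0.002]
contact_force: [2.4, -1.1, 8.2]
gripper_width: -0.1
```

```bash
python3 - <<'E'
from h import *
im=get_image("wrist");im2=get_image("scene")
b=cv2.resize(im2["image"][150:270,220:340],(400,400),interpolation=cv2.INTER_CUBIC)
cv2.imwrite("pics/p0.png",cv2.resize(np.hstack([im["image"],b]),(800,308),interpolation=cv2.INTER_AREA)[:,:,::-1])
E
```

```text
(no output)
```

View pics/p0.png

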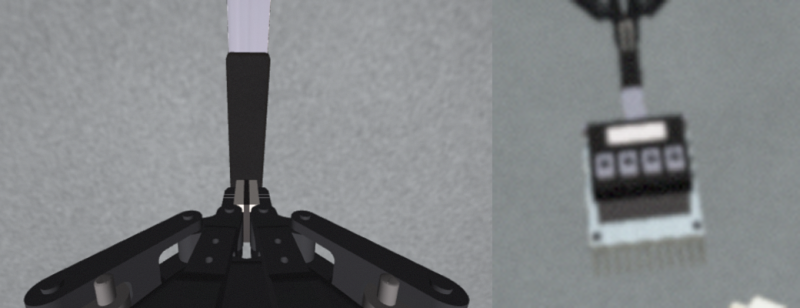

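The cover sits clearly higher in the scene crop: its front edge moved from row 130 to about 120. The geometry gives about 9 mm of lift. I hold briefly, then retreat upward and away.

servo_tool --pt "0 0 0 0.1 0 0 0" --pt "0 0 0 0 0 0 0" --pt "0 0 0 0 0 0 0" --pt "0 0 0 -0.3 0 0 0" --pt "0 0 0 -0.3 0 0 0" --pt "0 0 0 -0.5 0 0 0" --pt "0 0 0 -2 0 0 0" --pt "0 0 0 -4 0 0 0" --pt "0 0 0 -4 0 0 0" --pt "0 0 0 -4 0 0 0" --pt "0 0 0 0 0 0 0" --pt "0 0 0 0 0 0 0"

```text
clock: 13.55
position: [432.9, -94.0, 187.5]
ee_rot: [0.998, -0.064, 0.001, 0.002]
contact_force: [-0.8, 0.6, -0.6]
gripper_width: -0.1
```

```bash
python3 - <<'E'
from h import *
import pickle
im=get_image("wrist");im2=get_image("scene")
old=pickle.load(open("scene.pkl","rb"))
f=lambda g:cv2.resize(g["image"][150:270,220:340],(400,400),interpolation=cv2.INTER_CUBIC)
cv2.imwrite("pics/q0.png",np.hstack([f(old),f(im2)])[:,:,::-1])
# lift from scene: white label centre on cover top (z=93 seated)
def lab(g):
    c=g["image"][190:215,250:300];m=(c.min(2)>205).astype(np.uint8)
    M=cv2.moments(m,True);return M["m10"]/M["m00"]+250,M["m01"]/M["m00"]+190,M["m00"]
a,b=lab(old),lab(im2);p=onz(old,a[0],a[1],93)
print(a,b,p.round(1))
for h in(0,5,8,10,12):print(h,np.round(proj(im2,p+[0,0,h]),2))
print(read_state()["contact_force"],read_state()["position"])
E
```

```text
(275.5125, 204.1, 80.0) (275.51190476190476, 201.4047619047619, 84.0) [ 642.7 -122.3   93. ]
0 [275.51 204.1 ]
5 [275.37 202.56]
8 [275.28 201.63]
10 [275.23 201.  ]
12 [275.17 200.38]
[-0.40296861 -0.30597104 -0.42859558] [431.92295827 -94.17497507 185.71766664]
```

View pics/q0.png

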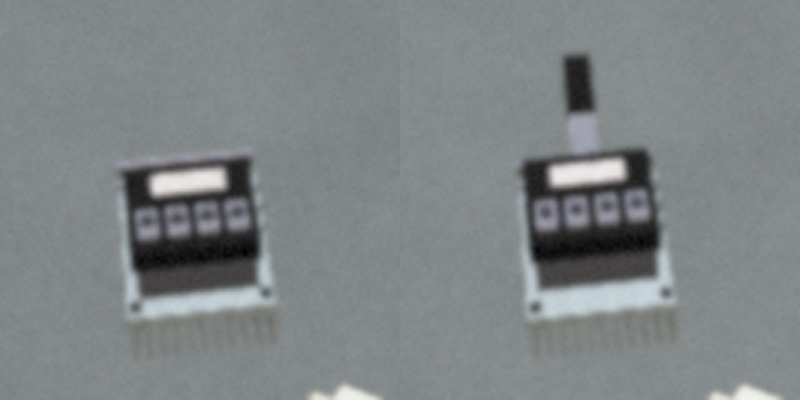

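Before/after: the label moved up 2.7 px, which means a lift of about 8.7 mm. The bar rests on the rail and the arm is clear.

```bash
python3 -c "
from bench import *
print(job_done())"
```

```text
the job is handed in; nothing more can be done
None
```

I laid the pry bar across the rail with its tip about 14–17 mm under the wide module's cover and let go. I then pushed the handle down near its end with the closed fingers, at about 8 N. After that I moved the arm clear and handed the job in at about 13.6 s; no verdict was reported.

- **Lift:** after letting go, the label on the cover had moved up 2.7 px in the scene camera. That is about 8.7 mm of lift, and the lever geometry gave about 9.5 mm.
- **Bar and arm:** the bar rests on the rail under the cover, and the wrist force was back to noise.
- **Narrow module:** nothing came near it, but I did not measure it again at the end.
- **Disagreements:** the heatsink's centre differed by about 4 mm in y between the cover and rail measurements, well inside the tolerance. The tip position from the wrist view was about 3 mm less deep than the arm pose suggested, also within limits.

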